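# Open a tight preserve jar in the one-handed jar holder

### The arm

A 6-joint arm with a two-finger parallel gripper is mounted at the origin on a cart in front of the work surface, level with it; the furniture and walls round the work are solid. World frame = base frame: x ahead of the robot, y to its left, z up, the work surface at z = 0. Lengths are in mm, angles in rad, forces in N, time in s.
With the tool pointing down it reaches from about 400 to 925 mm from the base axis. Payload 12.5 kg.
Tool frame: the origin (TCP) lies midway between the tips of the shut fingers; the grasp point (between the pads) lies 19 mm behind it; z points along the fingers, y is the line along which they close (so a half turn about z gives the same grasp; the last joint's range is limited). The gripper opens to 95 mm and grips with 3 to 60 N. Pads are 20 mm wide; open, the fingers measure 119 mm over their backs; the gripper's body (75 mm by 180 mm) begins 59 mm behind the grasp point.
Start: joints at [-1.416, 0.491, 1.559, -0, 1.092, -0.106], TCP at [161.181, -603.877, 214.661] pointing down, gripper open.
Joint ranges: [-3.1, 3.1], [-0.84, 2.19], [0.05, 2.79], [-1.13, 4.28], [0.06, 2.93], [-2.69, 2.69]. Speed limits (rad/s): [2.22, 2.22, 2.79, 3.14, 3.14, 3.14].

### API

Orientations are given as a unit quaternion [x, y, z, w].
In Python, from rig import read_state, capture, camera_model, hand_in gives the robot as it stands. The module is installed in compiled form; this text tells all that it offers.
- The arm moves only by the tool move_arm, never from a script. Its argument "targets" is a list of rows, each a list of 3 entries, a list of its own where there are three numbers: the shift along the tool's x, y, z in units of 50 mm (1.0 is 50 mm), then the turn about the tool's z in degrees, then the opening, from 0 (shut) to 1 (fully open). In form: [[[dx, dy, dz], yaw, claw], ...]. A call has 1 to 20 rows; each row shifts and turns the commanded pose from where the row before left it, along the tool's axes as they then stand; what a row does not reach is not made up. A row lasts 1/10 s, in which the tool goes at most 50 mm and 8.59 degrees, less where a joint would pass 70% of its speed; a pose out of reach is approached as far as the arm can. A call is refused whole if a number of a shift passes 1 or a number of a turn 8.59, either way. A call with a gripper value outside its range is refused whole. The fingers move at their own pace and stop on an object; the grip force is fixed at half the most. Time passes only in rows, so rows that do not move let the fingers close. It gives the time, the measured TCP pose, the force, the opening and the grip force at its end, in the units of the state.
- read_state(): the state, without advancing time (a new reading comes with each control period).
- capture(name): name is "side" or "top" or "wrist"; returns the picture (400x640x3 uint8, red, green, blue); there is no depth.
- camera_model(name): a dict with "camera_matrix" (3x3 intrinsics, pixels), "cam_to_world" (4x4, takes a point from camera to world coordinates). Camera axes: x right, y down, z forward; pixel columns grow to the right and rows downward; lengths in mm; the calibration is good to about 2 mm. A picture is of the moment at which its call begins: read the wrist's pose just before it. camera_model takes no time and is no camera call; for the wrist camera it gives the pose at the moment of the call.
- hand_in(): hands the job in; it is judged then, once.
The state is a dict: "t": time; "joints": joint angles; "qvel": joint speeds; "tau": joint torques, N m; "ee_pos": TCP position; "tcp_rot": TCP orientation; "ft_force": force on the tool from outside, world axes, zero at the start; "wrist_torque": the same for the moment, N m; "width": finger opening in mm; "gripper_force": force on a finger pad.
Only numpy, scipy, OpenCV 4.12 (cv2) and the standard library are available. Lean on these libraries where they do the work, as an engineer would, in place of code of your own. Each camera call takes 0.05 s, during which the arm holds its last target. There are 200 camera calls.

### The job

Stand the square amber preserve jar, its lid still on, fully down in the pocket of the wooden jar holder so that it cannot turn, then unscrew its tight metal lid anticlockwise. Stop turning as soon as the lid comes free, lift it straight up off the jar, and finish while holding it still and level in the gripper just above the open mouth (one to three centimetres clear of its rim), with the jar left standing in the holder. Do not knock the mug, the butter or the round jam jar about.

Things in the scene. Friction and masses are not known exactly. Their poses are not given: they have to be found in the camera images.
- jar: Square amber-glass jar, loose, 0.3 to 0.5 kg. Body 60 x 60 mm, corners bevelled 6 mm, flats facing its x and y axes, straight to 58 mm height, shoulder at 64 mm, then a round 40 mm neck with its rim at 84 mm; 90 mm tall with the lid on. Origin: underside centre, z up. Grip it across two flats, fingertips 35 to 45 mm up so that the palm clears the lid, or carry it by its lid, which holds.
- jar_rim (a point): Centre of the jar's mouth, 84 mm above its underside. Hidden under the lid, three ramps on the neck run anticlockwise, seen from above, from 0 to 68, 120 to 188 and 240 to 308 degrees from the jar's x axis, with a fixed stop at the start of each; the lid's lugs lock under them and pass up through the gaps.
- lid: Round steel twist-off lid on the jar, loose, 60 g, 57 mm diameter, 21 mm tall, ribbed skirt. Origin: centre of its lower edge, 68 to 69.5 mm above the jar's underside while tight (4 mm over the shoulder); x axis through one of three inward lugs. Tight at the start: lid yaw minus jar yaw is 10 to 30 degrees, and a sprung liner (28 N) resists with up to about 1 N m.
- lid_top (a point): Centre of the lid's top, 21 mm above its lower edge. Unscrews anticlockwise from above: stiff for the first 15 to 35 degrees, rising 1.5 mm, then easy. Lifts straight off when lid yaw minus jar yaw is 75 to 108 degrees, so 70 to 75 degrees of turn against the jar frees it from any start; before that it cannot be pulled off, past 110 degrees it meets stops.
- holder: Beech jar holder fixed to the worktop: board 150 x 120 mm (x, y), 10 mm thick, with a raised square collar, 89 mm outside, top at 30 mm. Its pocket, 65 x 65 mm, square with the board, has its floor at 10 mm, upright walls to 24 mm, then a 45 degree flare to 77 mm wide. Takes the jar in any of four yaws, with 2.5 mm play a side and about 6 degrees of turn. Origin: centre of its underside.
- mug: Green and white mug, 86 mm wide and 88 mm tall with a handle, loose bystander; origin at its underside.
- butter: Wrapped block of butter, 73 x 102 x 37 mm, loose bystander; origin at its underside.
- round_jam_jar: Round glass jam jar with a dark lid, 66 mm diameter, 99 mm tall, loose bystander; origin at its underside.
- holder_seat (a point): Centre of the pocket's floor, 10 mm above the worktop; the jar's underside rests here.
Mind the look-alikes: they are no part of the job. Several things have the shape of the lid; the one meant has the colours described above.

How it is judged:
By the outcome, as a careful person would: the job done as asked, in the order asked, and still so for the second after the job is handed in, while the arm keeps its last pose, push and grip.
It also fails if it takes over 51 s, if anything falls off the work surface, if the arm or the gripper's body presses on something with over 40 N, if the wrist force passes 120 N, or if a joint passes its speed limit or range.

## Working session

There is one attempt and no reset: what is moved stays moved. The work goes in short steps, Python scripts to look and compute and a tool call to move; the robot and the scene stay as the last step left them, time stands still between calls to the robot, and variables do not carry over. Pictures are saved under pics/ and viewed, at most 10 in all, crops included, and the job is handed in when it is done.

Besides the shell and the picture viewer there is one more tool, called as name(argument=value, ...), one argument or row to a line, values as JSON. move_arm: Moves the arm, as the interface text tells. Its arguments: {"type":"object","properties":{"targets":{"type":"array","items":{"type":"array"}}},"required":["targets"]}

```bash
mkdir -p pics; cat > h.py <<'E'
import numpy as np, cv2
from rig import read_state, capture, camera_model, hand_in
def ray(cm,u,v):
    K=np.array(cm["camera_matrix"]);T=np.array(cm["cam_to_world"])
    d=T[:3,:3]@np.linalg.solve(K,[u,v,1.]);return T[:3,3],d
def onz(cm,u,v,z):
    o,d=ray(cm,u,v);return o+d*(z-o[2])/d[2]
def proj(cm,p):
    K=np.array(cm["camera_matrix"]);T=np.array(cm["cam_to_world"])
    c=K@(T[:3,:3].T@(np.array(p)-T[:3,3]));return c[:2]/c[2]
def save(n,im,): cv2.imwrite(f"pics/{n}.png",cv2.cvtColor(im,cv2.COLOR_RGB2BGR))
E
python3 - <<'E'
from h import *
a=capture("top");b=capture("side");np.save("top.npy",a);np.save("side.npy",b)
save("both",cv2.resize(np.vstack([a,b]),(480,600)) if 0 else a);save("side",b)
for n in("top","side"):
    c=camera_model(n);print(n,np.round(c["camera_matrix"],1).tolist(),np.round(c["cam_to_world"],3).tolist())
s=read_state();print(s["t"],s["ee_pos"],s["tcp_rot"],s["width"])
E
```

```text
top [[461.1, 0.0, 317.9], [0.0, 461.1, 197.1], [0.0, 0.0, 1.0]] [[-0.008, -0.991, 0.13, 439.192], [-1.0, 0.009, 0.009, 34.228], [-0.01, -0.13, -0.991, 1059.248], [0.0, 0.0, 0.0, 1.0]]
side [[490.5, 0.0, 319.8], [0.0, 490.5, 208.5], [0.0, 0.0, 1.0]] [[0.999, 0.039, -0.018, 585.588], [0.036, -0.54, 0.841, -825.397], [0.023, -0.841, -0.541, 615.66], [0.0, 0.0, 0.0, 1.0]]
0.1 [ 161.10599401 -603.6550718   214.11737059] [ 9.91513222e-01  1.30004964e-01 -2.22910893e-05 -4.90163895e-04] 95.4182209300752
```

View pics/both.png

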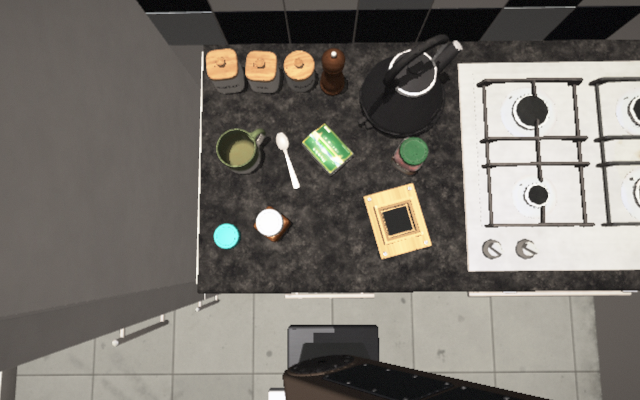

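View pics/side.png

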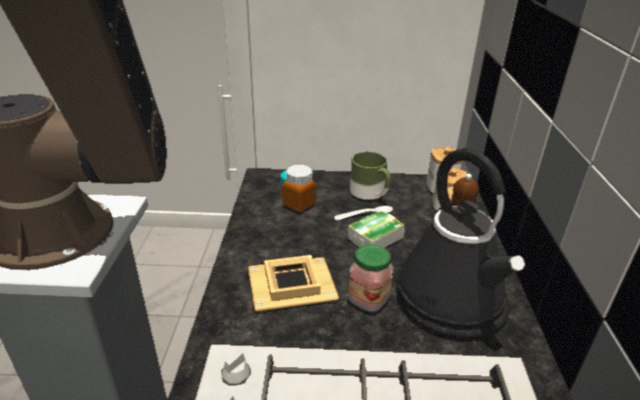

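Top view: the candidates with the lid's shape are the steel/white lid on the amber square jar (270,222), a loose teal lid at (226,236), and the green jam-jar lid at (412,152). The one meant is at (270,222), since it is metal and sits on amber glass. The holder is at (398,221), the butter at (327,148) and the mug at (239,149). I'll measure and check with an enlarged crop.

```bash
python3 - <<'E'
from h import *
a=np.load("top.npy");b=np.load("side.npy");ct=camera_model("top");cs=camera_model("side")
hsv=cv2.cvtColor(a,cv2.COLOR_RGB2HSV)
def big(m,roi):
    z=np.zeros_like(m);u0,v0,u1,v1=roi;z[v0:v1,u0:u1]=m[v0:v1,u0:u1]
    c=max(cv2.findContours(z,cv2.RETR_EXTERNAL,cv2.CHAIN_APPROX_NONE)[0],key=cv2.contourArea);return c
# lid
m=((hsv[...,1]<60)&(hsv[...,2]>130)).astype(np.uint8)*255
c=big(m,(245,195,300,250));(u,v),r=cv2.minEnclosingCircle(c)
print("lid px",u,v,r,cv2.contourArea(c),onz(ct,u,v,90))
# amber body
m=((hsv[...,1]>110)&(hsv[...,0]<22)&(hsv[...,2]>40)).astype(np.uint8)*255
c=big(m,(245,195,300,250));print("amber",cv2.boundingRect(c))
# board
m=((hsv[...,1]>50)&(hsv[...,0]>8)&(hsv[...,0]<32)&(hsv[...,2]>110)).astype(np.uint8)*255
c=big(m,(355,170,440,270));R=cv2.minAreaRect(c);bx=cv2.boxPoints(R)
P=np.array([onz(ct,*p,10) for p in bx]);print("board",P.round(1).tolist(),P.mean(0))
e=np.roll(P,-1,0)-P;print(np.linalg.norm(e,axis=1),np.degrees(np.arctan2(e[:,1],e[:,0])))
z=np.zeros_like(m);z[195:245,375:420]=255
d=cv2.bitwise_and(cv2.bitwise_not(m),z);d=(hsv[...,2]<80).astype(np.uint8)*z
c=big(d,(375,195,420,245));R=cv2.minAreaRect(c);print("pocket px",R,"floor",onz(ct,*R[0],10),onz(ct,*R[0],30))
for n,px,h in(("butter",(327,148),37),("jam",(413,151),99),("mug",(239,149),88)):print(n,onz(ct,*px,h).round())
# jar in side
hs=cv2.cvtColor(b,cv2.COLOR_RGB2HSV)
z1=cv2.resize(a[190:255,205:300],None,fx=4,fy=4,interpolation=cv2.INTER_CUBIC)
z2=cv2.resize(b[155:220,268:363],None,fx=4,fy=4,interpolation=cv2.INTER_CUBIC)
z3=cv2.resize(a[178:263,360:435],None,fx=4,fy=4,interpolation=cv2.INTER_CUBIC)
L=np.vstack([z1,z2]);W=np.zeros((520,300,3),np.uint8);W[:340]=z3
save("crop",np.hstack([L,W]))
E
```

```text
lid px 269.0 222.11111450195312 14.03225326538086 559.0 [514.27489924 146.04064943  90.        ]
amber (267, 215, 23, 27)
board [[579.3, -58.3, 10.0], [612.7, -177.2, 10.0], [464.9, -214.0, 10.0], [432.6, -97.2, 10.0]] [ 522.35917516 -136.6955287    10.        ]
[123.48232582 152.25566729 121.20284579 151.73756817] [ -74.30151714 -166.00091047  105.47743922   14.85457388]
pocket px ((397.04718017578125, 220.4150848388672), (23.62601661682129, 23.213932037353516), 74.05460357666016) floor [ 521.71924838 -136.44751414   10.        ] [ 520.14617759 -133.19422799   30.        ]
butter [685.  21.  37.]
jam [ 662. -160.   99.]
mug [673. 212.  88.]
```

View pics/crop.png

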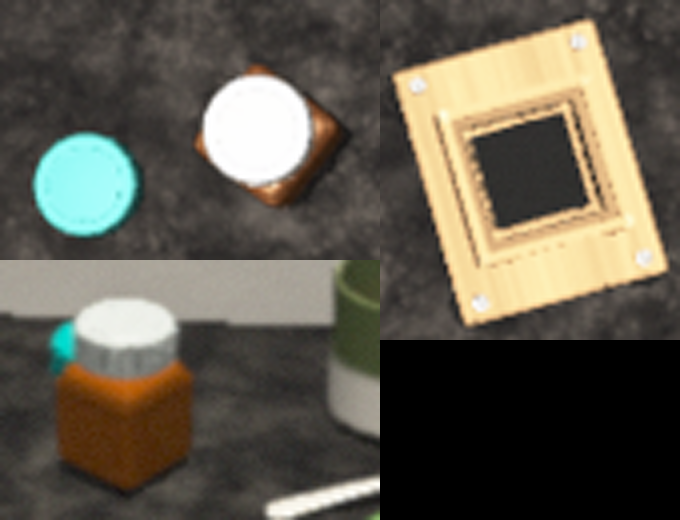

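The crop confirms it: the silver-white ribbed lid sits on the square amber jar, and the teal lid is loose. The holder is at about (522,-137) with yaw about 15°, and its sides measure 122 x 152 against the true 120 x 150. The jar is near (514,146). I'll look at the holder with the wrist camera on the way there.

move_arm(
  targets=[
    [[0.65, -0.4, -0.08], 0, 1],
    [[0.65, -0.4, -0.08], 0, 1],
    [[0.65, -0.4, -0.08], 0, 1],
    [[0.65, -0.4, -0.08], 0, 1],
    [[0.65, -0.4, -0.08], 0, 1],
    [[0.65, -0.4, -0.08], 0, 1],
    [[0.65, -0.4, -0.08], 0, 1],
    [[0.65, -0.4, -0.08], 0, 1],
    [[0.65, -0.4, -0.08], 0, 1],
    [[0.65, -0.4, -0.08], 0, 1],
    [[0.65, -0.4, -0.08], 0, 1],
    [[0.25, -0.76, 0], 0, 1],
    [[0.25, -0.76, 0], 0, 1],
    [[0.25, -0.76, 0], 0, 1],
    [[0.25, -0.76, 0], 0, 1],
    [[0, 0, 0], 0, 1],
    [[0, 0, 0], 0, 1],
  ],
)

```text
t: 1.8
ee_pos: [459.1, -138.9, 258.7]
tcp_rot: [0.991, 0.131, 0.0, 0.0]
ft_force: [-0.1, -0.0, 0.3]
width: 95.3
gripper_force: 0.0
```

```bash
python3 - <<'E'
from h import *
s=read_state();c=camera_model("wrist");a=capture("wrist");np.save("w1.npy",a);save("w1",a)
import pickle;pickle.dump(c,open("w1.pkl","wb"))
print(s["t"],s["ee_pos"],s["joints"],s["ft_force"]);print(np.round(c["camera_matrix"],1).tolist(),np.round(c["cam_to_world"],3).tolist())
print(proj(c,[522,-136.6,10]))
E
```

```text
1.8 [ 459.09389895 -138.86247213  258.67058811] [-4.31415680e-01  2.34631656e-01  1.84211011e+00 -2.76473663e-04
  1.06465681e+00  8.76796043e-01] [-0.09375948 -0.03663517  0.31632637]
[[356.9, 0.0, 319.0], [0.0, 356.9, 195.6], [0.0, 0.0, 1.0]] [[0.26, -0.934, -0.243, 527.469], [-0.966, -0.252, -0.067, -121.488], [0.001, 0.252, -0.968, 428.4], [0.0, 0.0, 0.0, 1.0]]
[330.17007783 111.05963568]
```

View pics/w1.png

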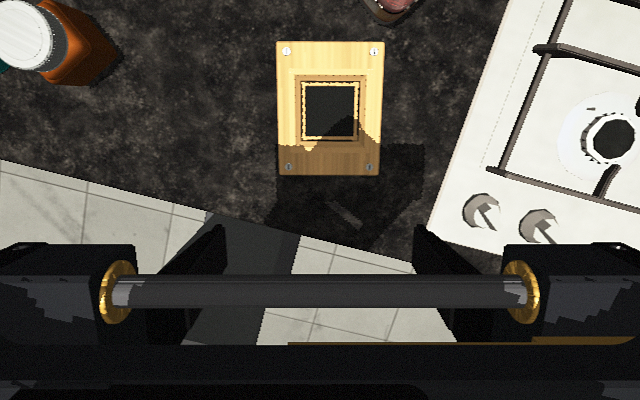

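Wrist view: the board spans about (277,41) to (384,175), with the pocket centred near (330,111) as predicted. Next I move over to the jar.

move_arm(
  targets=[
    [[0.16, -0.65, 0], 0, 1],
    [[0.16, -0.65, 0], 0, 1],
    [[0.16, -0.65, 0], 0, 1],
    [[0.16, -0.65, 0], 0, 1],
    [[0.16, -0.65, 0], 0, 1],
    [[0.16, -0.65, 0], 0, 1],
    [[0.16, -0.65, 0], 0, 1],
    [[0.16, -0.65, 0], 0, 1],
    [[0, 0, 0], 0, 1],
    [[0, 0, 0], 0, 1],
  ],
)

```text
t: 2.85
ee_pos: [454.1, 127.8, 258.3]
tcp_rot: [0.991, 0.13, -0.0, 0.0]
ft_force: [0.8, 0.6, 0.3]
width: 95.2
gripper_force: 0.0
```

```bash
python3 - <<'E'
from h import *
import pickle
s=read_state();c=camera_model("wrist");a=capture("wrist");np.save("w2.npy",a)
pickle.dump(c,open("w2.pkl","wb"))
print(s["t"],s["ee_pos"],s["joints"])
print(proj(c,[514,146,90]))
save("w2",a)
# holder from w1
w=np.load("w1.npy");c1=pickle.load(open("w1.pkl","rb"));h=cv2.cvtColor(w,cv2.COLOR_RGB2HSV)
m=((h[...,1]>70)&(h[...,0]>8)&(h[...,0]<32)&(h[...,2]>60)).astype(np.uint8)*255
m[:, :240]=0;m[:,420:]=0;m[220:]=0
k=max(cv2.findContours(m,cv2.RETR_EXTERNAL,cv2.CHAIN_APPROX_NONE)[0],key=cv2.contourArea)
W=np.array([onz(c1,*p[0],10)[:2] for p in k],np.float32);R=cv2.minAreaRect(W);print("board",R)
d=((h[...,2]<75)).astype(np.uint8)*255;d[:70]=0;d[155:]=0;d[:,:290]=0;d[:,:]*=1;d[:,372:]=0
k=max(cv2.findContours(d,cv2.RETR_EXTERNAL,cv2.CHAIN_APPROX_NONE)[0],key=cv2.contourArea);print(cv2.boundingRect(k))
W=np.array([onz(c1,*p[0],10)[:2] for p in k],np.float32);print("pocket@10",cv2.minAreaRect(W))
h=cv2.cvtColor(a,cv2.COLOR_RGB2HSV)
m=((h[...,1]<60)&(h[...,2]>150)).astype(np.uint8)*255;m[240:]=0
m[:,:220]=0;m[:,420:]=0
k=max(cv2.findContours(m,cv2.RETR_EXTERNAL,cv2.CHAIN_APPROX_NONE)[0],key=cv2.contourArea)
W=np.array([onz(c,*p[0],90)[:2] for p in k],np.float32);print("lid",cv2.boundingRect(k),cv2.minEnclosingCircle(W),cv2.fitEllipse(W))
E
```

```text
2.85 [454.14914436 127.76070877 258.33085738] [ 1.34300526e-01  2.23346456e-01  1.85884824e+00 -4.17594577e-04
  1.05987770e+00  1.44425059e+00]
[315.22914079 111.6091205 ]
board ((521.8895263671875, -135.26507568359375), (148.6818389892578, 120.26323699951172), 14.75604248046875)
(305, 86, 50, 50)
pocket@10 ((521.8517456054688, -135.44361877441406), (54.41497802734375, 55.58127975463867), 15.05221939086914)
lid (283, 78, 63, 62) ((515.1235961914062, 147.42242431640625), 28.828903198242188) ((515.4014892578125, 147.68905639648438), (54.53752136230469, 56.54634094238281), 17.406200408935547)
```

View pics/w2.png

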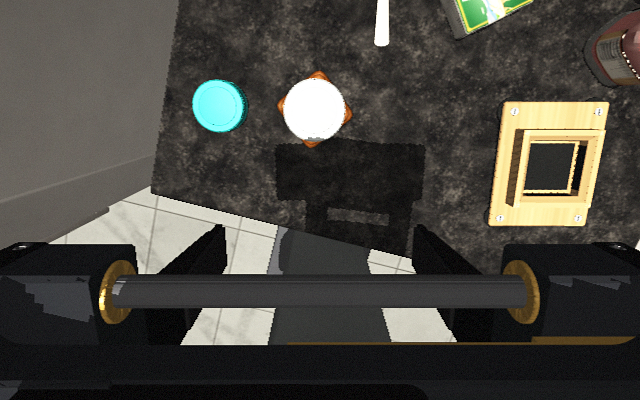

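The jar shows amber corners at (320,71), (278,108), (351,115) and (312,147), with the lid centred at (314,109) and the teal lid at (218,105). I'll take the jar yaw from those corners.

```bash
python3 - <<'E'
from h import *
import pickle
a=np.load("w2.npy");c=pickle.load(open("w2.pkl","rb"));h=cv2.cvtColor(a,cv2.COLOR_RGB2HSV)
m=((h[...,1]>120)&(h[...,0]<22)&(h[...,2]>35));m[:,:262]=0;m[:,366:]=0;m[:60]=0;m[160:]=0
v,u=np.nonzero(m)
W=np.array([onz(c,x,y,58)[:2] for x,y in zip(u,v)])
ctr=np.array([515.2,147.5])
for it in range(2):
    d=W-ctr;r=np.hypot(*d.T);t=np.arctan2(d[:,1],d[:,0])
    k=(r>31)&(r<45);z=np.exp(4j*t[k]).mean();yaw=(np.degrees(np.angle(z))/4+45)%90
    print(k.sum(),abs(z),"flat normal yaw",yaw)
    for q in range(4):
        ca=np.radians(yaw+45+90*q);dd=np.angle(np.exp(1j*(t-ca)));s=k&(abs(dd)<.5)
        print(q,s.sum(),r[s].max().round(1),W[s&(r>np.percentile(r[s],85))].mean(0).round(1))
    R=cv2.minAreaRect(W[k].astype(np.float32));print(R);ctr=np.array(R[0])
E
```

```text
413 0.8112998759096145 flat normal yaw 52.279372692613926
0 93 38.0 [509.  184.1]
1 90 38.4 [478.  142.7]
2 113 38.5 [519.3 110.5]
3 117 37.9 [551.6 151.9]
((514.7702026367188, 147.39947509765625), (58.778602600097656, 59.305213928222656), 52.33856964111328)
427 0.8019631857979862 flat normal yaw 52.287015983577014
0 93 38.0 [509.  184.1]
1 90 38.0 [478.  142.7]
2 113 38.4 [519.3 110.5]
3 131 38.3 [551.5 151.8]
((514.7702026367188, 147.39947509765625), (58.778602600097656, 59.305213928222656), 52.33856964111328)
```

move_arm(
  targets=[
    [[0, 0, 0], -7.47, 1],
    [[0, 0, 0], -7.47, 1],
    [[0, 0, 0], -7.47, 1],
    [[0, 0, 0], -7.47, 1],
    [[0, 0, 0], -7.47, 1],
    [[0.35, 0.24, 0.4], 0, 1],
    [[0.35, 0.24, 0.5], 0, 1],
    [[0.35, 0.24, 0.6], 0, 1],
    [[0, 0, 0.6], 0, 1],
    [[0, 0, 0.5], 0, 1],
    [[0, 0, 0], 0, 1],
    [[0, 0, 0], 0, 1],
  ],
)

```text
t: 4.1
ee_pos: [514.8, 146.7, 129.0]
tcp_rot: [0.898, 0.44, -0.0, 0.0]
ft_force: [-0.1, -0.3, 1.3]
width: 94.9
gripper_force: 0.0
```

```bash
cat >> h.py <<'E'
def go(x,y,z=None):
    s=read_state();p=np.array(s["ee_pos"]);q=s["tcp_rot"];f=2*np.arctan2(q[1],q[0])
    d=np.array([x,y])-p[:2];t=[d@[np.cos(f),np.sin(f)],d@[np.sin(f),-np.cos(f)],p[2]-z]
    print("t",s["t"],"p",p.round(1),"phi",np.degrees(f).round(2),"tilt",np.round(q[2:],4),"w",round(s["width"],1),"gf",s["gripper_force"],"F",np.round(s["ft_force"],1),"M",np.round(s["wrist_torque"],2),"j6",s["joints"][5]);print("units",np.round(np.array(t)/50,3))
E
python3 -c "
from h import *
go(514.9,147.4,40)"
```

```text
t 4.1 p [514.8 146.7 129. ] phi 52.2 tilt [-0.0002  0.    ] w 94.9 gf 0.0 F [-0.1 -0.3  1.3] M [-0.06 -0.08 -0.03] j6 0.814174307400782
units [ 0.011 -0.007  1.78 ]
```

move_arm(
  targets=[
    [[0.01, 0, 0.45], 0, 1],
    [[0, 0, 0.45], 0, 1],
    [[0, 0, 0.45], 0, 1],
    [[0, 0, 0.43], 0, 1],
    [[0, 0, 0], 0, 1],
    [[0, 0, 0], 0, 0],
    [[0, 0, 0], 0, 0],
    [[0, 0, 0], 0, 0],
    [[0, 0, 0], 0, 0],
    [[0, 0, 0], 0, 0],
    [[0, 0, 0], 0, 0],
    [[0, 0, 0], 0, 0],
    [[0, 0, 0], 0, 0],
  ],
)

```text
t: 5.4
ee_pos: [514.8, 148.3, 40.0]
tcp_rot: [0.898, 0.441, 0.0, 0.0]
ft_force: [-2.0, 0.3, 5.5]
width: 59.8
gripper_force: 30.0
```

move_arm(
  targets=[
    [[0, 0, -0.3], 0, 0],
    [[0, 0, -0.5], 0, 0],
    [[0, 0, -0.5], 0, 0],
    [[0, 0, -0.3], 0, 0],
    [[0, 0, 0], 7.46, 0],
    [[0, 0, 0], 7.46, 0],
    [[0, 0, 0], 7.46, 0],
    [[0, 0, 0], 7.46, 0],
    [[0, 0, 0], 7.46, 0],
    [[-0.09, 0.37, 0], 0, 0],
    [[-0.15, 0.65, 0], 0, 0],
    [[-0.18, 0.75, 0], 0, 0],
    [[-0.18, 0.75, 0], 0, 0],
    [[-0.18, 0.75, 0], 0, 0],
    [[-0.18, 0.75, 0], 0, 0],
    [[-0.15, 0.65, 0], 0, 0],
    [[-0.13, 0.5, 0], 0, 0],
    [[-0.08, 0.34, 0], 0, 0],
    [[0, 0, 0], 0, 0],
    [[0, 0, 0], 0, 0],
  ],
)

```text
t: 7.4
ee_pos: [521.7, -134.8, 119.1]
tcp_rot: [0.992, 0.13, -0.001, -0.0]
ft_force: [-0.3, 0.4, -5.1]
width: 59.9
gripper_force: 30.0
```

```bash
python3 - <<'E'
from h import *
go(521.9,-135.3,51)
c=camera_model("wrist");a=capture("wrist");save("w3",a);np.save("w3.npy",a)
# lid centre if jar bottom at z=80 (lid top at ee_z -40+90)
z=read_state()["ee_pos"][2]+50
h=cv2.cvtColor(a,cv2.COLOR_RGB2HSV)
m=((h[...,1]<60)&(h[...,2]>150)).astype(np.uint8)*255;m[:,:220]=0;m[:,420:]=0
k=max(cv2.findContours(m,cv2.RETR_EXTERNAL,cv2.CHAIN_APPROX_NONE)[0],key=cv2.contourArea)
W=np.array([onz(c,*p[0],z)[:2] for p in k],np.float32);print("lid",z,cv2.boundingRect(k),cv2.minEnclosingCircle(W))
E
```

```text
t 7.4 p [ 521.7 -134.8  119.1] phi 14.94 tilt [-0.0006 -0.0004] w 59.9 gf 29.998494386672974 F [-0.3  0.4 -5.1] M [ 0.05 -0.09 -0.01] j6 0.9344708862761688
units [0.002 0.012 1.361]
lid 169.22777317762265 (376, 106, 12, 12) ((592.6334228515625, -138.1591033935547), 1.9607106447219849)
```

View pics/w3.png

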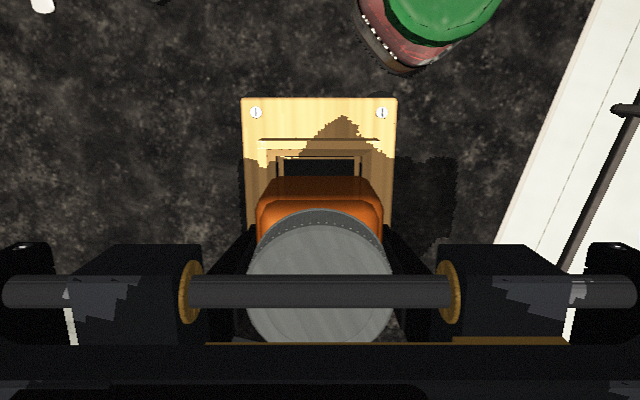

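The jar hangs level and square over the holder, with its lid spanning columns 246–394 and the collar aligned. I'll lower it.

move_arm(
  targets=[
    [[0, 0.01, 0.3], 0, 0],
    [[0, 0, 0.4], 0, 0],
    [[0, 0, 0.2], 0, 0],
    [[0, 0, 0.1], 0, 0],
    [[0, 0, 0.1], 0, 0],
    [[0, 0, 0.1], 0, 0],
    [[0, 0, 0.05], 0, 0],
    [[0, 0, 0], 0, 0],
  ],
)

```text
t: 8.25
ee_pos: [522.3, -135.4, 57.1]
tcp_rot: [0.991, 0.13, -0.0, 0.0]
ft_force: [-0.1, 0.0, -4.4]
width: 59.4
gripper_force: 30.0
```

move_arm(
  targets=[
    [[0, 0, 0.06], 0, 0],
    [[0, 0, 0.04], 0, 0],
    [[0, 0, 0.03], 0, 0],
    [[0, 0, 0.02], 0, 0],
    [[0, 0, 0], 0, 0],
  ],
)

```text
t: 8.75
ee_pos: [522.3, -135.5, 50.1]
tcp_rot: [0.991, 0.13, 0.0, 0.0]
ft_force: [-3.0, 1.3, 2.8]
width: 59.8
gripper_force: 30.0
```

move_arm(
  targets=[
    [[0, 0, 0], 0, 1],
    [[0, 0, 0], 0, 1],
    [[0, 0, 0], 0, 1],
    [[0, 0, 0], 0, 1],
    [[0, 0, -0.3], 0, 1],
    [[0, 0, -0.3], 0, 1],
    [[0, 0, 0], 0, 1],
  ],
)

```text
t: 9.45
ee_pos: [523.1, -135.7, 81.0]
tcp_rot: [0.991, 0.13, 0.001, 0.001]
ft_force: [0.3, -0.6, 0.5]
width: 95.0
gripper_force: 0.0
```

```bash
python3 - <<'E'
from h import *
go(522.3,-135.5,80)
c=camera_model("side");a=capture("side");h=cv2.cvtColor(a,cv2.COLOR_RGB2HSV)
print(proj(c,[522,-135,10]),proj(c,[522,-135,100]))
u,v=proj(c,[522,-135,70]).astype(int)
save("s4",cv2.resize(a[v-60:v+60,u-80:u+80],None,fx=4,fy=4,interpolation=cv2.INTER_CUBIC))
E
```

```text
t 9.45 p [ 523.1 -135.7   81. ] phi 14.99 tilt [0.0013 0.0007] w 95.0 gf 0.0 F [ 0.3 -0.6  0.5] M [-0.02 -0.01 -0.04] j6 0.9331114531306129
units [-0.015 -0.009  0.02 ]
[291.39358614 280.80649123] [290.9918211  241.76263817]
```

View pics/s4.png

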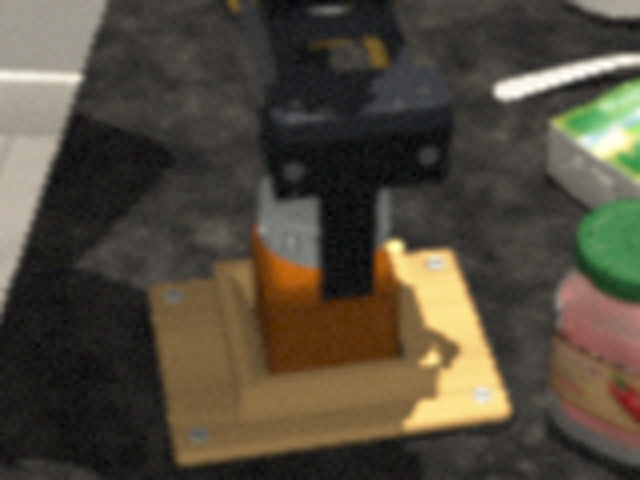

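The jar stands upright, down in the pocket, with the fingers straddling the lid. I'll grip the lid.

move_arm(
  targets=[
    [[0, 0, 0.02], 0, 0],
    [[0, 0, 0], 0, 0],
    [[0, 0, 0], 0, 0],
    [[0, 0, 0], 0, 0],
    [[0, 0, 0], 0, 0],
    [[0, 0, 0], 0, 0],
    [[0, 0, 0], 0, 0],
    [[0, 0, 0], 0, 0],
  ],
)

```text
t: 10.3
ee_pos: [522.3, -135.5, 78.5]
tcp_rot: [0.991, 0.13, -0.0, 0.0]
ft_force: [-0.1, -0.3, -2.4]
width: 56.7
gripper_force: 30.0
```

```bash
python3 -c "
from h import *
go(522.3,-135.5,80)"
```

```text
t 10.3 p [ 522.3 -135.5   78.5] phi 14.99 tilt [-0.0001  0.    ] w 56.7 gf 29.999566921032965 F [-0.1 -0.3 -2.4] M [-0.14 -0.15 -0.  ] j6 0.9331419794501925
units [ 0.    0.   -0.03]
```

move_arm(
  targets=[
    [[0, 0, 0], -3, 0],
    [[0, 0, 0], -3, 0],
    [[0, 0, 0], -3, 0],
    [[0, 0, 0], -3, 0],
    [[0, 0, 0], 0, 0],
  ],
)

```text
t: 10.8
ee_pos: [522.1, -135.1, 78.6]
tcp_rot: [0.972, 0.234, -0.0, -0.0]
ft_force: [0.6, 2.3, -0.8]
width: 56.9
gripper_force: 30.0
```

```bash
python3 -c "
from h import *
go(522.3,-135.5,80)"
```

```text
t 10.8 p [ 522.1 -135.1   78.6] phi 27.03 tilt [-0.0001 -0.0002] w 56.9 gf 29.99937128741294 F [ 0.6  2.3 -0.8] M [ 0.46  0.04 -0.  ] j6 0.7229190834035278
units [-0.     0.009 -0.028]
```

move_arm(
  targets=[
    [[0, 0, 0], -3, 0],
    [[0, 0, 0], -3, 0],
  ],
)

```text
t: 11.0
ee_pos: [522.2, -135.2, 78.6]
tcp_rot: [0.959, 0.284, -0.0, -0.0]
ft_force: [-0.9, 0.8, -0.7]
width: 56.8
gripper_force: 30.0
```

```bash
python3 - <<'E'
from h import *
go(522.3,-135.5,80)
c=camera_model("side");a=capture("side")
u,v=proj(c,[522,-135,70]).astype(int)
save("s5",cv2.resize(a[v-60:v+60,u-80:u+80],None,fx=4,fy=4,interpolation=cv2.INTER_CUBIC))
print(read_state()["tau"])
E
```

```text
t 11.0 p [ 522.2 -135.2   78.6] phi 33.0 tilt [-0.0001 -0.0002] w 56.8 gf 29.999744715169072 F [-0.9  0.8 -0.7] M [ 0.3   0.12 -0.17] j6 0.6187495228291422
units [-0.001  0.006 -0.028]
[ -1.14187896 -56.83139563 -17.78635025  -0.24925676  -0.30783154
   0.57263827]
```

View pics/s5.png

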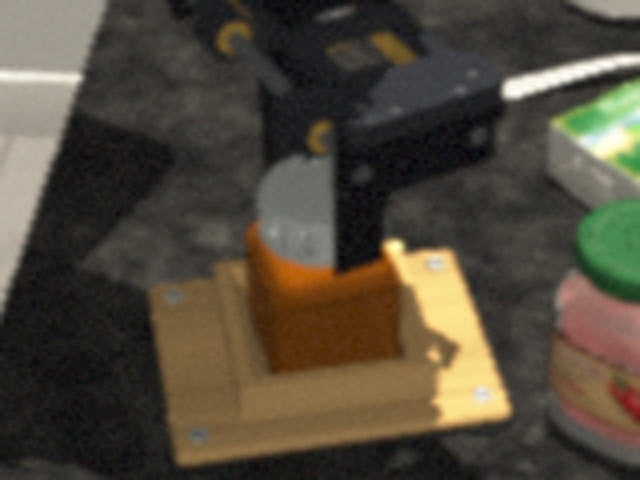

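The jar is still down in the pocket, but its left shoulder edge moved from column 258 to 247, so it has turned somewhat and there is little torque. I'll check jar yaw against the collar in the wrist view.

```bash
python3 - <<'E'
from h import *
import pickle
c=camera_model("wrist");a=capture("wrist");np.save("w6.npy",a);pickle.dump(c,open("w6.pkl","wb"))
s=read_state();print(s["t"],s["ft_force"],s["wrist_torque"])
save("w6",cv2.resize(a[60:300,150:480],None,fx=2.4,fy=2.4,interpolation=cv2.INTER_CUBIC))
E
```

```text
11.1 [ 0.83245245  0.80785654 -0.99757984] [ 0.36028325 -0.06161712  0.0564031 ]
```

View pics/w6.png

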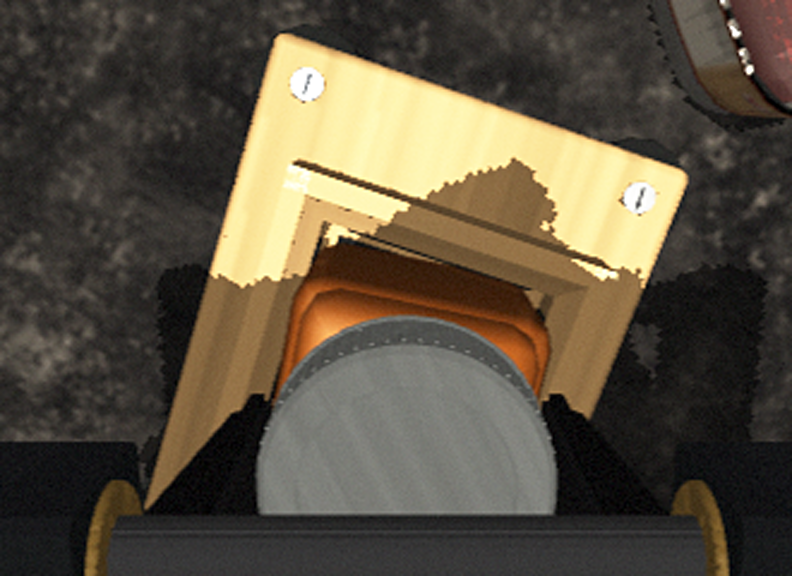

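The lid is held and the jar has turned roughly 6–9° in its pocket, about the slack. I'll continue with small turns and watch the moment.

move_arm(
  targets=[
    [[0, 0, 0], -3, 0],
    [[0, 0, 0], -3, 0],
  ],
)

```text
t: 11.3
ee_pos: [522.2, -135.3, 78.6]
tcp_rot: [0.943, 0.333, -0.0, -0.0]
ft_force: [-1.3, 3.3, 0.4]
width: 56.9
gripper_force: 30.0
```

```bash
python3 - <<'E'
from h import *
import pickle
go(522.3,-135.5,80)
c=camera_model("wrist");a=capture("wrist");np.save("w7.npy",a);pickle.dump(c,open("w7.pkl","wb"))
for n in("w6","w7"):
    a=np.load(n+".npy");c=pickle.load(open(n+".pkl","rb"))
    h=cv2.cvtColor(a,cv2.COLOR_RGB2HSV)
    m=((h[...,1]>175)&(h[...,0]<16)&(h[...,2]>25)).astype(np.uint8)*255;m[:150]=0;m[235:]=0;m[:,:250]=0;m[:,400:]=0
    m=cv2.morphologyEx(m,cv2.MORPH_OPEN,np.ones((3,3)))
    # topmost amber pixel per column = front face's lower visible boundary
    P=[]
    for u in range(250,400):
        v=np.nonzero(m[:,u])[0]
        if len(v):P.append((u,v[0]))
    P=np.array(P);print(n,P[::8].tolist())
    W=np.array([onz(c,*p,30)[:2] for p in P]);k=slice(len(W)//5,-len(W)//5)
    vx,vy,*_=cv2.fitLine(W[k].astype(np.float32),cv2.DIST_HUBER,0,.01,.01).ravel();print("yaw",(np.degrees(np.arctan2(vy,vx)))%90)
E
```

```text
t 11.3 p [ 522.2 -135.3   78.6] phi 38.95 tilt [-0.0001 -0.0001] w 56.9 gf 30.00017492333427 F [-1.3  3.3  0.4] M [ 0.46  0.15 -0.08] j6 0.5149916446147325
units [-0.001  0.004 -0.028]
w6 [[266, 215], [274, 180], [282, 166], [290, 162], [298, 163], [306, 164], [314, 166], [322, 175], [330, 170], [338, 171], [346, 174], [354, 176], [362, 178], [370, 186], [378, 201]]
yaw 20.596985
w7 [[267, 214], [275, 187], [283, 169], [291, 160], [299, 160], [307, 162], [315, 165], [323, 168], [331, 170], [339, 173], [347, 175], [355, 179], [363, 185], [371, 188], [379, 201]]
yaw 20.349754
```

The jar yaw is now steady at 20.3–20.6° against the holder's 14.9°, so it is caught against the pocket walls and the lid is turning on it. I'll keep going.

move_arm(
  targets=[
    [[0, 0, 0], -3, 0],
    [[0, 0, 0], -3, 0],
    [[0, 0, 0], -3, 0],
    [[0, 0, 0], -3, 0],
    [[0, 0, 0], -3, 0],
    [[0, 0, 0], -3, 0],
    [[0, 0, 0], -3, 0],
    [[0, 0, 0], -3, 0],
    [[0, 0, 0], -3, 0],
  ],
)

```text
t: 12.25
ee_pos: [522.2, -135.4, 78.6]
tcp_rot: [0.839, 0.544, -0.0, -0.0]
ft_force: [-0.7, 1.6, 0.3]
width: 56.7
gripper_force: 30.0
```

```bash
python3 - <<'E'
from h import *
import pickle
go(522.3,-135.5,80);print(read_state()["tau"][5])
c=camera_model("wrist");a=capture("wrist");np.save("w8.npy",a);pickle.dump(c,open("w8.pkl","wb"))
A=[cv2.cvtColor(np.load(n+".npy"),cv2.COLOR_RGB2GRAY)[205:270,270:370].astype(np.float32) for n in("w6","w7","w8")]
B=[]
for g in A:
    g=cv2.GaussianBlur(g,(0,0),1);B.append(g)
    gx=cv2.Sobel(g,5,1,0)[12:-3,20:-20];gy=cv2.Sobel(g,5,0,1)[12:-3,20:-20]
    k=np.hypot(gx,gy)<40
    print("streak dir",np.degrees(.5*np.arctan2(2*(gx*gy)[k].sum(),(gx**2-gy**2)[k].sum())), k.mean())
hp=[(g-cv2.GaussianBlur(g,(0,0),6))[15:50,25:75] for g in B]
print(np.corrcoef([x.ravel() for x in hp]).round(2))
h=cv2.cvtColor(a,cv2.COLOR_RGB2HSV)
E
```

```text
t 12.25 p [ 522.2 -135.4   78.6] phi 65.93 tilt [-0.0001 -0.    ] w 56.7 gf 30.000099709723145 F [-0.7  1.6  0.3] M [0.32 0.03 0.01] j6 0.04414128358641966
units [-0.002  0.002 -0.028]
0.8343036845326424
streak dir -27.889244 1.0
streak dir -27.015797 1.0
streak dir -27.43989 1.0
[[1.   0.93 0.94]
 [0.93 1.   0.95]
 [0.94 0.95 1.  ]]
```

```bash
python3 - <<'E'
from h import *
for n,r in(("w3",(240,272,275,365)),("w6",(222,270,280,360)),("w8",(222,270,280,360))):
    g=cv2.cvtColor(np.load(n+".npy"),cv2.COLOR_RGB2GRAY)[r[0]:r[1],r[2]:r[3]].astype(np.float32)
    g=cv2.GaussianBlur(g,(0,0),1)
    gx=cv2.Sobel(g,5,1,0)[2:-2,2:-2];gy=cv2.Sobel(g,5,0,1)[2:-2,2:-2];gx-=np.median(gx);gy-=np.median(gy)
    k=np.hypot(gx,gy)<40
    print(n,np.degrees(.5*np.arctan2(2*(gx*gy)[k].sum(),(gx**2-gy**2)[k].sum())),k.mean())
E
```

```text
w3 -30.405436 1.0
w6 -26.450706 1.0
w8 -26.186745 1.0
```

The lid has not slipped in the grip: streak direction is constant. Now the final 27°, for about 72° against the jar, then a small test lift.

move_arm(
  targets=[
    [[0, 0, 0], -3, 0],
    [[0, 0, 0], -3, 0],
    [[0, 0, 0], -3, 0],
    [[0, 0, 0], -3, 0],
    [[0, 0, 0], -3, 0],
    [[0, 0, 0], -3, 0],
    [[0, 0, 0], -3, 0],
    [[0, 0, 0], -3, 0],
    [[0, 0, 0], -3, 0],
    [[0, 0, 0], 0, 0],
  ],
)

```text
t: 13.3
ee_pos: [522.3, -135.4, 78.6]
tcp_rot: [0.689, 0.725, -0.0, -0.0]
ft_force: [-2.0, 2.7, 0.8]
width: 56.4
gripper_force: 30.0
```

```bash
python3 - <<'E'
from h import *
go(522.3,-135.5,80);print(read_state()["tau"][5])
E
```

```text
t 13.3 p [ 522.3 -135.4   78.6] phi 92.87 tilt [-0.0001 -0.    ] w 56.4 gf 29.999291393905878 F [-2.   2.7  0.8] M [ 0.26  0.11 -0.05] j6 -0.426023400329478
units [-0.002  0.001 -0.028]
-0.7500894740223885
```

move_arm(
  targets=[
    [[0, 0, -0.03], 0, 0],
    [[0, 0, -0.03], 0, 0],
    [[0, 0, -0.03], 0, 0],
    [[0, 0, 0], 0, 0],
    [[0, 0, 0], 0, 0],
  ],
)

```text
t: 13.8
ee_pos: [522.3, -135.4, 83.2]
tcp_rot: [0.689, 0.725, 0.0, 0.0]
ft_force: [-0.5, 1.9, 0.4]
width: 56.3
gripper_force: 30.0
```

```bash
python3 - <<'E'
from h import *
go(522.3,-135.5,80);print(read_state()["tau"][5])
E
```

```text
t 13.8 p [ 522.3 -135.4   83.2] phi 92.97 tilt [0. 0.] w 56.3 gf 30.00000089406967 F [-0.5  1.9  0.4] M [0.35 0.02 0.09] j6 -0.427829892070406
units [-0.002 -0.     0.064]
0.004919574275845662
```

The force shows no jar weight, so the lid is free. I'll lift it straight up 30 mm more.

move_arm(
  targets=[
    [[0, 0, -0.05], 0, 0],
    [[0, 0, -0.1], 0, 0],
    [[0, 0, -0.1], 0, 0],
    [[0, 0, -0.1], 0, 0],
    [[0, 0, -0.1], 0, 0],
    [[0, 0, -0.1], 0, 0],
    [[0, 0, -0.05], 0, 0],
    [[0, 0, 0], 0, 0],
    [[0, 0, 0], 0, 0],
    [[0, 0, 0], 0, 0],
    [[0, 0, 0], 0, 0],
  ],
)

```text
t: 14.9
ee_pos: [522.2, -135.4, 112.9]
tcp_rot: [0.688, 0.725, -0.0, -0.0]
ft_force: [-0.7, -1.0, -1.0]
width: 57.0
gripper_force: 30.0
```

```bash
python3 - <<'E'
from h import *
go(522.3,-135.5,80)
c=camera_model("side");a=capture("side")
for z in (94,114,135):print(z,proj(c,[522,-135,z]))
u,v=proj(c,[522,-135,80]).astype(int);print(u,v)
save("s9",cv2.resize(a[v-60:v+60,u-80:u+80],None,fx=4,fy=4,interpolation=cv2.INTER_CUBIC))
E
```

```text
t 14.9 p [ 522.2 -135.4  112.9] phi 92.99 tilt [-0.0001 -0.0002] w 57.0 gf 29.99975372571498 F [-0.7 -1.  -1. ] M [-0.   -0.12  0.01] j6 -0.42825931187056626
units [-0.002  0.001  0.658]
94 [291.02001403 244.50245   ]
114 [290.92520345 235.28868037]
135 [290.82302963 225.35934587]
291 250
```

View pics/s9.png

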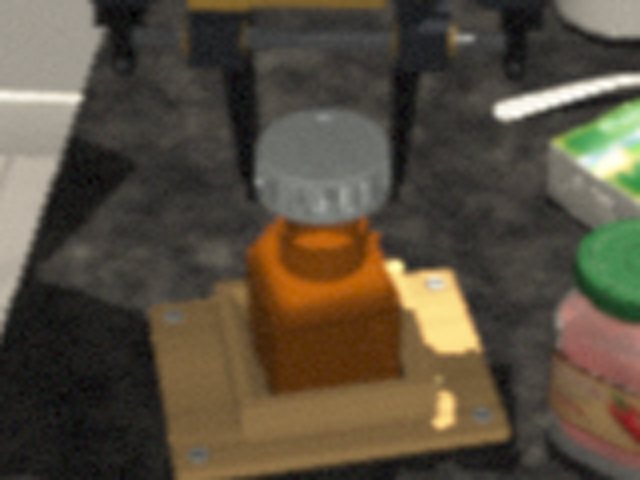

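The lid is held level above the open mouth: its top centre at crop row ~148 puts the top at about z 132, so its edge is about 18 mm above the rim. The jar still stands in the pocket and the bystanders have not moved.

```bash
python3 -c "
from rig import hand_in
print(hand_in())"
```

```text
the job is handed in; nothing more can be done
None
```

The job is handed in: the jar stands seated in the holder, and the unscrewed lid is held level about 18 mm above its open mouth, at 14.9 s on the robot's clock against the 51 s limit.

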